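Pack the rubber bushes down the spares tube

TASK

Take the blue-handled packing rod out of its wooden holder and, holding it, push the red bush down the clear tube onto the yellow one and on until both sit firmly on the bottom of the tube, one on the other. Push the bushes only with the rod, not with the fingers. Then stand the rod back upright in its holder, fully home on its collar, let go, and leave the other things lying on the shelf where they are.

Things in the scene. Friction and masses are not known exactly. Their poses are not given: they have to be found in the camera images.
- tube: Clear upright plastic tube fixed to the shelf, open at the top, on a grey square base 110 x 110 x 12 mm. Outside diameter 50 mm, bore 42 mm, wall 4 mm; the inner floor is 12 mm and the rim 125 mm above the origin. Origin: centre of the underside of the base, on the tube's axis; z points up along the axis. It may be left or right of the robot's centre line and turned about z.
- tube_mouth (a point): Centre of the tube's open mouth, at the height of the rim (125 mm above the shelf).
- upper_bush: Red rubber-like bush, 39 mm in diameter and 28 mm high, in the tube above the yellow one. Origin: centre of its underside. It only slides along the tube, gripping the wall with about 6 N of friction, so it stays where it is left. At the start its top is about 5 to 13 mm below the rim; with both bushes at the bottom its underside is 40 mm and its top 68 mm above the shelf (57 mm below the rim).
- lower_bush: Yellow bush of the same size and friction (about 6 N), lower in the same tube, starting 12 to 30 mm above the tube's floor, with a gap of 15 to 40 mm below the red one. Origin: centre of its underside, which is 12 mm above the shelf when it sits on the floor. Pushing the red bush alone takes about 6 N, both together about 12 N; at the bottom they stop dead.
- rod: Packing rod, 166 mm long, about 0.2 to 0.4 kg, standing upright and loose in the holder. Origin: centre of the underside of its foot; z points up along the rod to the handle. Steel foot 32 mm in diameter (12 mm high), shank 24 mm in diameter, collar 54 mm in diameter from 90 to 96 mm above the origin, blue plain round handle 32 mm in diameter from 96 to 166 mm.
- rod_handle (a point): Middle of the rod's blue handle, on the axis, 131 mm above the rod's origin.
- holder: Wooden block 90 x 90 x 100 mm fixed to the shelf with an upright 41 mm through hole in the middle. The rod hangs in it with the collar lying on the block's top, the foot then 10 mm above the shelf; the hole leaves about 4 mm play all round the foot. Origin: centre of the underside; z up.
- footpeg: Bystander: loose aluminium footpeg, about 105 x 26 x 27 mm, lying on the shelf; leave it alone. Origin: underside.
- throttle_grip: Bystander: loose black throttle grip, 118 mm long, 48 mm at its flange, lying on the shelf; leave it alone. Origin: underside.
- washer_dish: Bystander: white ceramic dish of washers, 104 mm in diameter, 28 mm high; leave it alone. Origin: centre of the underside.
- plug_socket: Bystander: steel spark plug socket, 27 mm in diameter, standing 65 mm high; leave it alone. Origin: centre of the underside.
- screwdriver: Bystander: screwdriver with green handle lying on the shelf; leave it alone. Origin: underside.
Things that resemble listed ones, but are neither listed nor needed, are in the scene too. Of the things like the holder, leave any that is green, pink or purple; of the rest the larger one is meant.

How it is judged:
By the outcome, as a careful person would: the job done as asked, in the order asked, and still so for the second after the job is handed in, with the robot touching nothing.
It also fails if it takes over 56 s, if anything falls off the work surface, if the arm or the gripper's body presses on something with over 40 N, if the wrist force passes 120 N, or if a joint passes its speed limit or range.

ROBOT

A 7-joint arm with a two-finger parallel gripper is mounted at the origin on the work surface. World frame = base frame: x ahead of the robot, y to its left, z up, the work surface at z = 0. Lengths are in m, angles in rad, forces in N, time in s.
With the tool pointing down it reaches from about 0.425 to 1.025 m from the base axis. Payload 9.4 kg.
Tool frame: the origin (TCP) lies on the centre line of the jaws, within the pads' length; the fingertips stand 17 mm ahead of it and the grasp point (between the pads) lies 2 mm behind it; z points along the fingers, y is the direction in which the jaws open and shut (so a half turn about z gives the same grasp; the last joint's range is limited). The gripper opens to 85 mm and grips with 20 to 120 N. Pads are 22 mm wide; open, the fingers measure 114 mm over their backs; the gripper's body (76 mm by 85 mm) begins 54 mm behind the grasp point. The pads swing forward as they close: fully open they stand 13 mm farther back than shut.
Start: joints at [-1.254, 0.599, -0.003, 1.599, 0.002, 0.943, -0.08], TCP at [0.278, 0.67, 0.221] pointing down, gripper open.
Joint ranges: [-2.57, 2.57], [-0.35, 1.97], [-1.29, 1.29], [0.11, 2.56], [-1.05, 4.19], [0.11, 1.86], [-2.63, 2.63]. Speed limits (rad/s): [2.22, 2.22, 3.01, 3.01, 3.14, 3.14, 3.14].

INTERFACE

Orientations are given as a unit quaternion [x, y, z, w].
In Python, from workcell import env gives the robot as it stands. The module is installed in compiled form; this text tells all that it offers.
- The arm moves only by the shell command python3 -m jog 'ROWS' [FORCE]. ROWS is JSON, a list of rows, each a list of 3 entries, a list of its own where there are three numbers: the turn, a rotation vector about the tool's x, y, z in rad, then the shift along the tool's x, y, z in mm, then the gripper's target within -1 to 1 (fully open at 1, half-way at 0, shut at -1). In form: [[[wx, wy, wz], [tx, ty, tz], claw], ...]. A call has 1 to 12 rows; each row is the pose to reach, as a shift and turn from the pose commanded when the call began, along the tool's axes at that moment; what a row does not reach only later rows make up. A row lasts 1/12 s, in which the tool goes at most 41.7 mm and 7.16 degrees, less where a joint would pass 70% of its speed; a pose out of reach is approached as far as the arm can. A call with a gripper value outside its range is refused whole. The fingers move at their own pace and stop on an object; FORCE is the grip in N (left out, the last holds). Time passes only in rows, so rows that repeat a pose let the fingers close. It gives the time, the measured TCP pose, the force and the opening at its end, in the units of the state.
- env.state(): the state, without advancing time (a new reading comes with each control period).
- env.get_image(name): name is "scene" or "top"; returns the picture (384x512x3 uint8, red, green, blue); there is no depth.
- env.camera_info(name): a dict with "K" (3x3 intrinsics, pixels), "R" (3x3) and "t" (3): a world point X has camera coordinates R X + t. Camera axes: x right, y down, z forward; pixel columns grow to the right and rows downward; lengths in m; the calibration is good to about 2 mm. A picture is of the moment at which its call begins. camera_info takes no time and is no camera call.
- env.finish_job(): hands the job in, once; it reports no verdict.
The state is a dict: "t": time; "joint_pos": joint angles; "joint_velocities": joint speeds; "joint_efforts": joint torques, N m; "tool_pos": TCP position; "ee_rot": TCP orientation; "ft_force": force on the tool from outside, world axes, zero at the start; "wrist_torque": the same for the moment, N m; "grip_width": opening from 0.0 (shut) to 1.0 (fully open).
Only numpy, scipy, OpenCV 4.12 (cv2) and the standard library are available. Lean on these libraries where they do the work, as an engineer would, in place of code of your own. Each camera call takes 0.05 s, during which the arm holds its last target.

## Working session

There is one attempt and no reset: what is moved stays moved. The work goes in short steps, Python scripts to look and compute and a shell command to move; the robot and the scene stay as the last step left them, time stands still between calls to the robot, and variables do not carry over. Pictures are saved under pics/ and viewed, and the job is handed in when it is done.

```bash
mkdir -p pics
python3 - <<'E'
from workcell import env
import cv2
for n in("scene","top"):
    cv2.imwrite(f"pics/{n}0.png",env.get_image(n)[:,:,::-1])
    c=env.camera_info(n);print(n,c)
s=env.state();print(s)
E
```

```text
scene {'K': array([[475.3180076 ,   0.        , 255.60552195],
       [  0.        , 475.3180076 , 194.98135035],
       [  0.        ,   0.        ,   1.        ]]), 'R': array([[-0.80506812,  0.59286551,  0.01938569],
       [ 0.3505601 ,  0.50188975, -0.79070493],
       [-0.47851117, -0.62977548, -0.61189043]]), 't': array([ 0.42287952, -0.10312821,  1.779992  ])}
top {'K': array([[350.92009977,   0.        , 258.29922494],
       [  0.        , 350.92009977, 190.8638396 ],
       [  0.        ,   0.        ,   1.        ]]), 'R': array([[-0.01435983, -0.99989166,  0.00323385],
       [-0.99738697,  0.0140947 , -0.07085603],
       [ 0.07080277, -0.00424289, -0.99748131]]), 't': array([0.01351374, 0.52139827, 1.02426983])}
{'t': 0.1, 'joint_pos': array([-1.25369466,  0.60006735, -0.00254164,  1.60004099,  0.00179655,
        0.94288585, -0.07976182]), 'joint_velocities': array([-0.00016835, -0.00096489, -0.00039276, -0.00108611, -0.00044325,
        0.00095671,  0.00017224]), 'joint_efforts': array([ 6.54710107e-03, -7.77984810e+01,  1.57026250e+00, -2.58620703e+01,
        1.26959413e-02,  5.57787018e-03, -1.66776715e-05]), 'tool_pos': array([0.27803264, 0.66910744, 0.22049045]), 'ee_rot': array([ 1.95585244e-01,  9.80686455e-01, -6.95853729e-04, -7.32256384e-05]), 'ft_force': array([-0.0867781 , -0.04424079,  0.21800858]), 'wrist_torque': array([-0.04200333, -0.00527125,  0.0343461 ]), 'grip_width': 1.0021374246606054}
```

View pics/scene0.png

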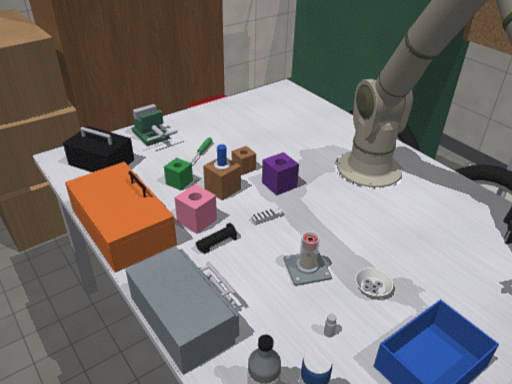

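View pics/top0.png

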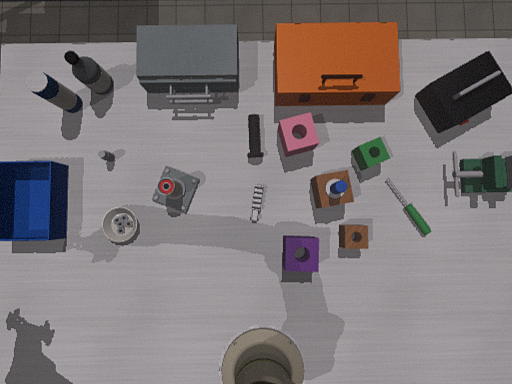

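The top view shows the blue handle at about (340,186) in the larger wooden holder at (333,190), and the tube's mouth at about (167,186). I'll zoom in on both.

Run:
```python
import cv2,numpy as np
t=cv2.imread("pics/top0.png");s=cv2.imread("pics/scene0.png")
def c(i,x,y,w,h):return cv2.resize(i[y:y+h,x:x+w],(390,390),interpolation=cv2.INTER_CUBIC)
a=np.hstack([c(t,300,160,65,65),c(t,145,160,65,65)])
cv2.imwrite("pics/zt.png",a)
b=np.hstack([c(s,190,130,65,65),c(s,275,225,65,65)])
cv2.imwrite("pics/zs.png",b)
```

```text
(no output)
```

View pics/zt.png

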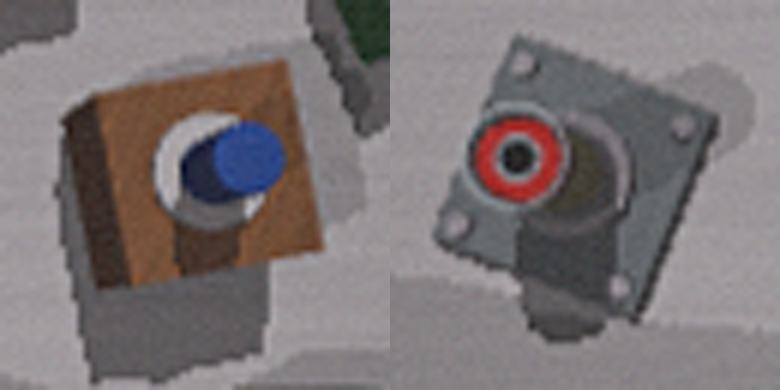

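View pics/zs.png

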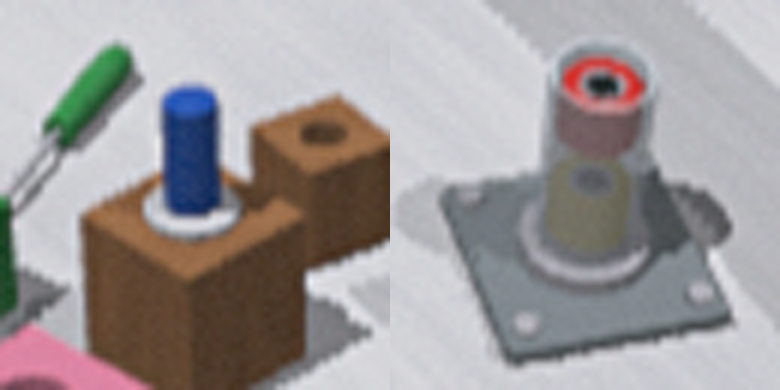

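```bash
cat > h.py <<'E'
from workcell import env
import numpy as np
def ray(n,u,v,z):
    c=env.camera_info(n);R,t=c["R"],c["t"]
    d=R.T@np.linalg.inv(c["K"])@[u,v,1];o=-R.T@t
    return o+d*(z-o[2])/d[2]
def proj(n,X):
    c=env.camera_info(n);p=c["K"]@(c["R"]@np.array(X)+c["t"]);return p[:2]/p[2]
def tz(x,y,tile,x0,y0): return x0+(x-390*tile+.5)/6-.5,y0+(y+.5)/6-.5
E
python3 - <<'E'
from h import *
np.set_printoptions(precision=4,suppress=True)
def T(x,y,k):return tz(x,y,k,*((300,160) if k==0 else (145,160)))
def S(x,y,k):return tz(x,y,k,*((190,130) if k==0 else (275,225)))
print("handle top", ray("top",*T(250,158,0),.176), ray("scene",*S(190,101,0),.176))
print("collar", ray("top",*T(213,170,0),.106), ray("scene",*S(192,208,0),.106))
hc=[ray("top",*T(a,b,0),.1) for a,b in[(98,95),(287,60),(325,247),(133,287)]];print("holder",np.mean(hc,0),[np.linalg.norm(hc[i]-hc[i-1]) for i in range(4)])
e=hc[1]-hc[0];print("yaw",np.degrees(np.arctan2(e[1],e[0])))
print("holder scene",[ray("scene",*S(a,b,0),.1) for a,b in[(82,215),(190,279),(305,208)]])
print("mouth", ray("top",*T(517,157,1),.125), ray("scene",*S(602,80,1),.125))
bc=[ray("top",*T(a,b,1),.012) for a,b in[(520,35),(718,112),(635,322),(437,240)]];print("base",np.mean(bc,0),[np.linalg.norm(bc[i]-bc[i-1]) for i in range(4)])
bs=[ray("scene",*S(a,b,1),.012) for a,b in[(442,187),(512,360),(735,318)]];print("base s",(bs[0]+bs[2])/2)
s=env.state();from scipy.spatial.transform import Rotation as Ro
print(Ro.from_quat(s["ee_rot"]).as_matrix())
E
```

```text
handle top [ 0.5199 -0.2029  0.176 ] [ 0.523  -0.1973  0.176 ]
collar [ 0.5204 -0.2029  0.106 ] [ 0.5234 -0.1979  0.106 ]
holder [ 0.52   -0.2032  0.1   ] [np.float64(0.08913826431309003), np.float64(0.08843669839915544), np.float64(0.08727465107190405), np.float64(0.08969251117336056)]
yaw -80.28039203153092
holder scene [array([ 0.5729, -0.2345,  0.1   ]), array([ 0.5571, -0.1485,  0.1   ]), array([ 0.4666, -0.1693,  0.1   ])]
mouth [0.5311 0.2532 0.125 ] [0.5366 0.2587 0.125 ]
base [0.5309 0.2524 0.012 ] [np.float64(0.10994713804670891), np.float64(0.10676274064793217), np.float64(0.11199010046722493), np.float64(0.10696335397855924)]
base s [0.5331 0.2578 0.012 ]
[[-0.9235  0.3836 -0.0004]
 [ 0.3836  0.9235 -0.0013]
 [-0.0001 -0.0014 -1.    ]]
```

```bash
python3 -m jog '[[[0,0,-0.1],[-31,-25,-20],1],[[0,0,-0.2],[-62,-50,-40],1],[[0,0,-0.3],[-92,-76,-60],1],[[0,0,-0.394],[-123,-101,-60],1],[[0,0,-0.394],[-154,-126,-60],1],[[0,0,-0.394],[-185,-152,-60],1],[[0,0,-0.394],[-215,-177,-60],1],[[0,0,-0.394],[-246,-202,-60],1],[[0,0,-0.394],[-277,-228,-60],1],[[0,0,-0.394],[-308,-253,-60],1],[[0,0,-0.394],[-338,-278,-60],1],[[0,0,-0.394],[-366,-302,-60],1]]' 100
```

```text
t: 1.1
tool_pos: [0.501, 0.2479, 0.2812]
ee_rot: [0.0, 1.0, -0.0, -0.0]
ft_force: [-0.6, 0.7, -0.1]
grip_width: 0.995
```

```bash
python3 -m jog '[[[0,0,0],[-2,-37,0],1],[[0,0,0],[-4,-75,0],1],[[0,0,0],[-6,-112,0],1],[[0,0,0],[-8,-150,0],1],[[0,0,0],[-10,-187,0],1],[[0,0,0],[-12,-225,0],1],[[0,0,0],[-14,-262,0],1],[[0,0,0],[-16,-300,0],1],[[0,0,0],[-18,-337,0],1],[[0,0,0],[-20,-375,0],1],[[0,0,0],[-20,-412,0],1],[[0,0,0],[-20,-450,0],1]]'
python3 -m jog '[[[0,0,0],[0,0,0],1],[[0,0,0],[0,0,0],1]]'
python3 - <<'E'
from h import *
import cv2
t=env.get_image("top")[:,:,::-1];s=env.get_image("scene")[:,:,::-1]
p=env.state()["tool_pos"];print(p)
for n in("top","scene"):print(n,proj(n,p),proj(n,p+[0,0,-.017]),proj(n,[p[0],p[1],.176]))
def c(i,x,y,w,h):return cv2.resize(i[y:y+h,x:x+w],(390,390),interpolation=cv2.INTER_CUBIC)
cv2.imwrite("pics/z1.png",np.hstack([c(t,300,130,100,100),c(s,170,70,100,100)]))
E
```

```text
t: 2.1
tool_pos: [0.52, -0.2015, 0.2812]
ee_rot: [-0.0, 1.0, 0.0, -0.0]
ft_force: [1.1, 0.2, -0.2]
grip_width: 1.002
t: 2.27
tool_pos: [0.5197, -0.2022, 0.2809]
ee_rot: [0.002, 1.0, -0.0, -0.0]
ft_force: [-0.6, 0.9, 0.2]
grip_width: 1.002
[ 0.52025657 -0.19905112  0.28097304]
top [350.76991665 181.78963327] [348.78237435 182.51157727] [339.71206339 185.80622741]
scene [220.85627295 117.23367264] [220.9932889  122.04875272] [221.67292342 145.93279497]
```

View pics/z1.png

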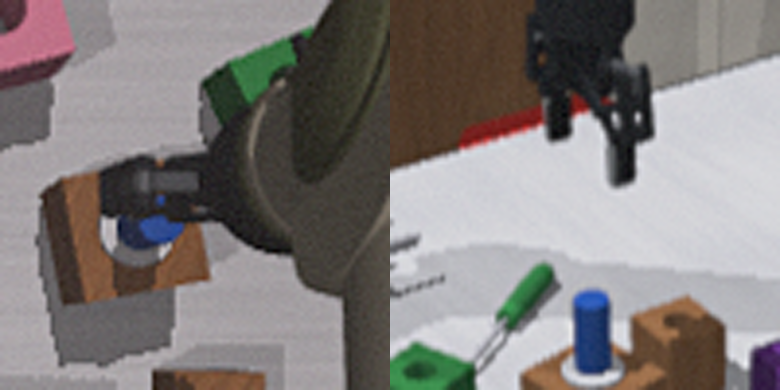

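```bash
python3 -m jog '[[[0,0,0],[-1,0,25],1],[[0,0,0],[-1,0,55],1],[[0,0,0],[-1,0,85],1],[[0,0,0],[-1,0,110],1],[[0,0,0],[-1,0,130],1],[[0,0,0],[-1,0,138],1],[[0,0,0],[-1,0,138],1],[[0,0,0],[-1,0,138],1]]'
python3 - <<'E'
from h import *
import cv2
t=env.get_image("top")[:,:,::-1];s=env.get_image("scene")[:,:,::-1]
print(np.mean([env.state()["tool_pos"]],0), env.state()["ft_force"])
def c(i,x,y,w,h):return cv2.resize(i[y:y+h,x:x+w],(390,390),interpolation=cv2.INTER_CUBIC)
cv2.imwrite("pics/z2.png",np.hstack([c(t,290,140,80,80),c(s,180,110,80,80)]))
E
```

```text
t: 3.03
tool_pos: [0.5218, -0.1989, 0.1437]
ee_rot: [-0.001, 1.0, 0.0, -0.0]
ft_force: [0.3, -0.5, -0.0]
grip_width: 0.998
[ 0.52228952 -0.1995559   0.14461689] [0.42972987 0.68222816 0.27285347]
```

View pics/z2.png

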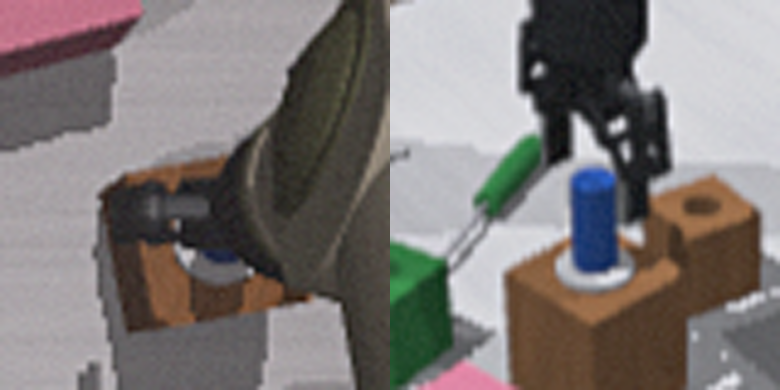

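Run:
```python
from h import *
p=[.522,-.199,.144]
for n,(x0,y0,k) in {"top":(290,140,0),"scene":(180,110,390)}.items():
  for d in([0,.0425,-.004],[0,-.0425,-.004],[0,.057,-.004],[0,-.057,-.004],[0,0,.032],[.011,.0425,-.004]):
    q=(proj(n,np.add(p,d))-[x0,y0])*4.875+[k,0];print(n,d,q)
```

```text
top [0, 0.0425, -0.004] [147.7325438  226.88249482]
top [0, -0.0425, -0.004] [305.20791844 224.6692609 ]
top [0, 0.057, -0.004] [120.85679971 227.26021932]
top [0, -0.057, -0.004] [332.05907331 224.29188198]
top [0, 0, 0.032] [242.14419416 219.95462856]
top [0.011, 0.0425, -0.004] [147.18473089 206.56612764]
scene [0, 0.0425, -0.004] [627.28095813 250.03513676]
scene [0, -0.0425, -0.004] [558.54745388 193.62916934]
scene [0, 0.057, -0.004] [639.48505584 260.05039709]
scene [0, -0.057, -0.004] [547.27988226 184.38246667]
scene [0, 0, 0.032] [591.0070683  175.99188814]
scene [0.011, 0.0425, -0.004] [613.48797219 255.2833113 ]
```

```bash
python3 -m jog '[[[0,0,0],[0,0,0],-1],[[0,0,0],[0,0,0],-1],[[0,0,0],[0,0,0],-1],[[0,0,0],[0,0,0],-1],[[0,0,0],[0,0,0],-1],[[0,0,0],[0,0,0],-1],[[0,0,0],[0,0,0],-1],[[0,0,0],[0,0,0],-1]]' 100
python3 - <<'E'
from h import *
import cv2
t=env.get_image("top")[:,:,::-1];s=env.get_image("scene")[:,:,::-1]
S=env.state();print(S["tool_pos"],S["ft_force"],S["grip_width"],S["joint_pos"])
def c(i,x,y,w,h):return cv2.resize(i[y:y+h,x:x+w],(390,390),interpolation=cv2.INTER_CUBIC)
cv2.imwrite("pics/z3.png",np.hstack([c(t,290,140,80,80),c(s,180,110,80,80)]))
E
```

```text
t: 3.8
tool_pos: [0.5219, -0.201, 0.1441]
ee_rot: [0.0, 1.0, -0.001, 0.001]
ft_force: [0.1, -2.2, 6.9]
grip_width: 0.346
[ 0.52188575 -0.20095995  0.14412585] [-0.53713936 -2.93832317  6.65361676] 0.33971164055444936 [ 0.21763779  0.50492036  0.06822066  2.05825285 -0.05890033  0.57823109
  1.89672729]
```

View pics/z3.png

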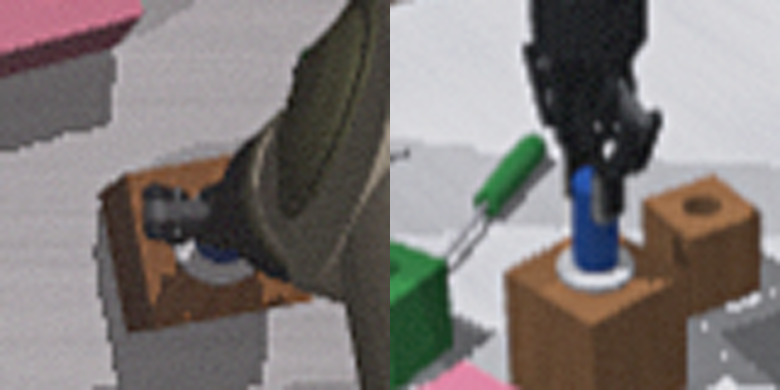

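```bash
python3 - <<'E'
from h import *
for P in ([.522,-.201],[.527,-.201],[.522,-.206]):
  for z in(.176,.11):
    print(P,z,(proj("scene",[*P,z])-[180,110])*4.875+[390,0])
p=[.522,-.201,.144]
for d in([.011,.016,-.019],[-.011,.016,-.019],[.011,.028,-.019],[-.011,.028,-.019],[.011,.016,-.007],[-.011,.028,-.007],[.011,-.016,-.007],[.011,-.028,-.007]):print(d,(proj("scene",np.add(p,d))-[180,110])*4.875+[390,0])
E
python3 - <<'E'
import cv2
s=cv2.imread("pics/z3.png")[120:320,520:680]
cv2.imwrite("pics/z3b.png",cv2.resize(s,(480,600),interpolation=cv2.INTER_CUBIC))
E
```

```text
[0.522, -0.201] 0.176 [589.36967776 174.68416743]
[0.522, -0.201] 0.11 [591.80359134 256.85004159]
[0.527, -0.201] 0.176 [583.07744118 176.93946583]
[0.527, -0.201] 0.11 [585.67513451 259.17181794]
[0.522, -0.206] 0.176 [585.28782699 171.42415055]
[0.522, -0.206] 0.11 [587.82043267 253.5102354 ]
[0.011, 0.016, -0.019] [590.55426035 254.4217537 ]
[-0.011, 0.016, -0.019] [617.72633257 244.14695575]
[0.011, 0.028, -0.019] [600.32399164 262.60679586]
[-0.011, 0.028, -0.019] [627.5614359  252.22751943]
[0.011, 0.016, -0.007] [590.10826286 239.55280799]
[-0.011, 0.028, -0.007] [627.29040798 237.37654654]
[0.011, -0.016, -0.007] [564.3976544  218.19770915]
[0.011, -0.028, -0.007] [554.92469992 210.329522  ]
```

View pics/z3b.png

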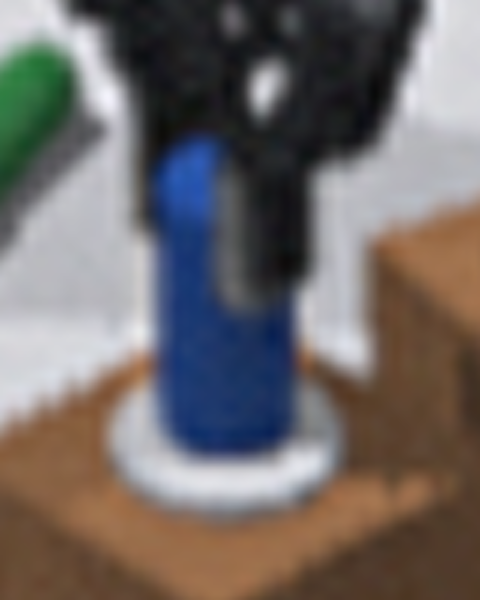

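The view shows the pads clamped on the handle, but the fingertips sit higher than computed, about 25 mm below the handle's top. I'll re-grip 12 mm lower, which still clears the collar and the gripper body even on the nominal numbers.

```bash
python3 -m jog '[[[0,0,0],[0,0,0],0.3],[[0,0,0],[0,0,0],0.3],[[0,0,0],[0,0,0],0.3],[[0,0,0],[0,0,6],0.3],[[0,0,0],[0,0,12],0.3],[[0,0,0],[0,0,12],0.3],[[0,0,0],[0,0,12],-1],[[0,0,0],[0,0,12],-1],[[0,0,0],[0,0,12],-1],[[0,0,0],[0,0,12],-1],[[0,0,0],[0,0,12],-1],[[0,0,0],[0,0,12],-1]]' 100
python3 -m jog '[[[0,0,0],[0,0,0],-1],[[0,0,0],[0,0,-10],-1],[[0,0,0],[0,0,-20],-1],[[0,0,0],[0,0,-30],-1],[[0,0,0],[0,0,-30],-1]]'
python3 - <<'E'
from h import *
import cv2
t=env.get_image("top")[:,:,::-1];s=env.get_image("scene")[:,:,::-1]
S=env.state();print(S["tool_pos"],S["ft_force"],S["wrist_torque"],S["grip_width"])
def c(i,x,y,w,h):return cv2.resize(i[y:y+h,x:x+w],(390,390),interpolation=cv2.INTER_CUBIC)
cv2.imwrite("pics/z4.png",np.hstack([c(t,290,140,80,80),c(s,180,110,80,80)]))
E
```

```text
t: 4.9
tool_pos: [0.5215, -0.1999, 0.1314]
ee_rot: [-0.0, 1.0, -0.0, 0.0]
ft_force: [-0.3, -1.0, -1.1]
grip_width: 0.349
t: 5.32
tool_pos: [0.5224, -0.2, 0.1638]
ee_rot: [-0.0, 1.0, -0.0, 0.002]
ft_force: [1.2, -0.7, -2.6]
grip_width: 0.35
[ 0.52179015 -0.19974839  0.16215737] [ 0.00661407  0.21771622 -2.72689359] [-0.00879408 -0.00697562  0.01571496] 0.3493946194459454
```

View pics/z4.png

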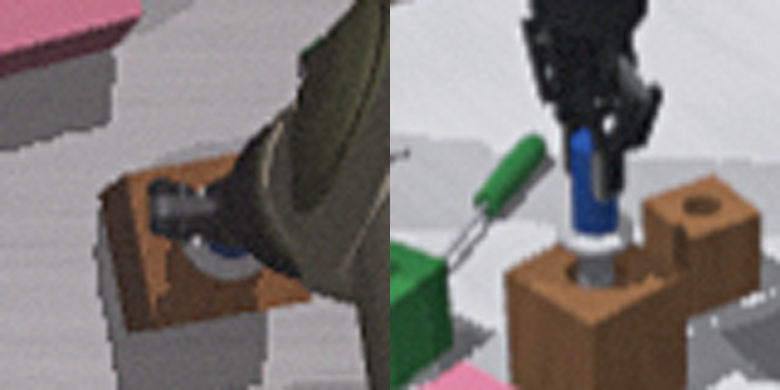

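The rod came up cleanly and hangs upright, with 2.7 N of weight on the wrist. Next I lift it clear and carry it to just above the tube.

```bash
python3 -m jog '[[[0,0,0],[0,0,-15],-1],[[0,0,0],[0,0,-40],-1],[[0,0,0],[0,0,-70],-1],[[0,0,0],[0,0,-100],-1],[[0,0,0],[0,0,-120],-1],[[0,0,0],[0,0,-130],-1],[[0,0,0],[0,0,-130],-1]]'
python3 -m jog '[[[0,0,0],[-1,15,0],-1],[[0,0,0],[-2,40,0],-1],[[0,0,0],[-3,70,0],-1],[[0,0,0],[-4,105,0],-1],[[0,0,0],[-5,140,0],-1],[[0,0,0],[-6,175,0],-1],[[0,0,0],[-7,210,0],-1],[[0,0,0],[-8,245,0],-1],[[0,0,0],[-9,280,0],-1],[[0,0,0],[-10,305,0],-1],[[0,0,0],[-11,325,0],-1],[[0,0,0],[-12,340,0],-1]]'
python3 -m jog '[[[0,0,0],[0,20,0],-1],[[0,0,0],[0,45,0],-1],[[0,0,0],[0,70,0],-1],[[0,0,0],[0,92,0],-1],[[0,0,0],[0,108,0],-1],[[0,0,0],[0,116,0],-1],[[0,0,0],[0,116,0],-1],[[0,0,0],[0,116,0],-1],[[0,0,0],[0,116,0],-1]]'
cat > look.py <<'E'
from h import *
import cv2,sys
def look(f):
    t=env.get_image("top")[:,:,::-1];s=env.get_image("scene")[:,:,::-1]
    S=env.state();print(S["tool_pos"],S["ft_force"],S["wrist_torque"],S["grip_width"])
    def c(i,x,y,w,h):return cv2.resize(i[y:y+h,x:x+w],(390,390),interpolation=cv2.INTER_CUBIC)
    cv2.imwrite(f"pics/{f}t.png",t);cv2.imwrite(f"pics/{f}s.png",s)
    cv2.imwrite(f"pics/{f}.png",np.hstack([c(t,130,140,80,80),c(s,265,155,130,130)]))
look(sys.argv[1])
E
python3 look.py z5
```

```text
t: 6.0
tool_pos: [0.5221, -0.2, 0.293]
ee_rot: [-0.0, 1.0, -0.0, 0.002]
ft_force: [0.7, -0.7, -4.1]
grip_width: 0.353
t: 7.0
tool_pos: [0.5321, 0.1427, 0.289]
ee_rot: [-0.001, 1.0, -0.0, -0.002]
ft_force: [0.1, 0.2, -3.0]
grip_width: 0.352
t: 7.75
tool_pos: [0.5333, 0.2545, 0.2906]
ee_rot: [0.001, 1.0, -0.001, -0.0]
ft_force: [0.7, -0.3, -3.5]
grip_width: 0.35
[0.53351394 0.25462784 0.29112533] [ 0.63511082  0.72980017 -3.64539482] [ 0.01905089 -0.04524559 -0.00850747] 0.3584003438569018
```

View pics/z5.png

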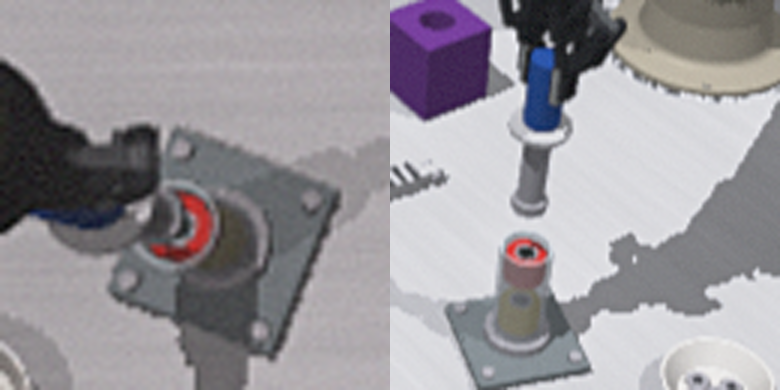

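Run:
```python
from h import *
import cv2
t=cv2.imread("pics/z5t.png");s=cv2.imread("pics/z5s.png")
a=cv2.resize(t[165:215,140:190],(400,400),interpolation=cv2.INTER_CUBIC)
b=cv2.resize(s[195:255,280:340],(400,400),interpolation=cv2.INTER_CUBIC)
cv2.imwrite("pics/z5z.png",np.hstack([a,b]))
p=[.5335,.255]
for z in(.17,.182,.265,.326):print(z,(proj("scene",[*p,z])-[280,195]+.5)*6.667+[400,0], (proj("top",[*p,z])-[140,165]+.5)*8)
```

```text
0.17 [612.52126533 198.00368286] [167.542586   150.57077466]
0.182 [615.28908596 175.14349229] [157.01108255 147.03517346]
0.265 [635.35902963   9.38031641] [ 75.50336086 119.67167311]
0.326 [ 651.22517568 -121.66254056] [ 3.90595147 95.63522973]
```

View pics/z5z.png

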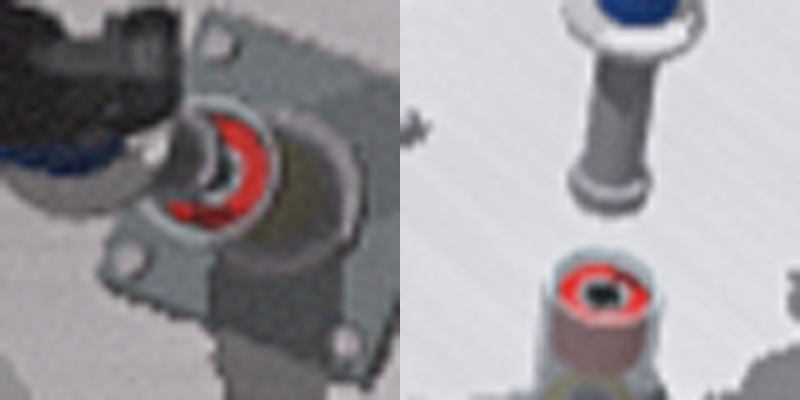

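The foot hangs just over the mouth. Both views put the mouth about 2 mm closer in x, so I'll shift by that and go down to just above the rim.

```bash
python3 -m jog '[[[0,0,0],[2,0,10],-1],[[0,0,0],[2,0,20],-1],[[0,0,0],[2,0,30],-1],[[0,0,0],[2,0,35],-1],[[0,0,0],[2,0,35],-1],[[0,0,0],[2,0,35],-1]]'
python3 look.py z6
python3 - <<'E'
from h import *
import cv2
t=cv2.imread("pics/z6t.png");s=cv2.imread("pics/z6s.png")
a=cv2.resize(t[165:215,140:190],(400,400),interpolation=cv2.INTER_CUBIC)
b=cv2.resize(s[205:265,280:340],(400,400),interpolation=cv2.INTER_CUBIC)
cv2.imwrite("pics/z6z.png",np.hstack([a,b]))
p=[.5315,.255]
for z in(.125,.135,.147):print(z,(proj("scene",[*p,z])-[280,205]+.5)*6.667+[400,0], (proj("top",[*p,z])-[140,165]+.5)*8)
E
```

```text
t: 8.35
tool_pos: [0.5311, 0.2561, 0.2557]
ee_rot: [-0.0, 1.0, -0.0, -0.0]
ft_force: [0.1, 0.2, -3.6]
grip_width: 0.355
[0.53153939 0.25634464 0.25648811] [ 0.05902906  0.38368997 -3.77813524] [-0.01479927 -0.02385254  0.02028738] 0.35168004803778985
0.125 [606.11414912 212.80651612] [204.61077707 168.9989982 ]
0.135 [608.33665258 194.58649012] [196.67665819 166.39982844]
0.147 [611.03181254 172.49163828] [186.92717091 163.20595488]
```

View pics/z6z.png

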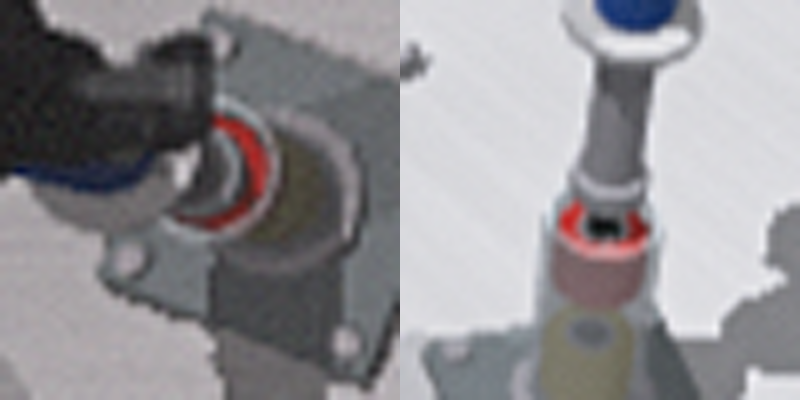

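The foot is concentric with the mouth to within about 1 mm, so I go in slowly.

```bash
python3 -m jog '[[[0,0,0],[0,0,4],-1],[[0,0,0],[0,0,8],-1],[[0,0,0],[0,0,12],-1],[[0,0,0],[0,0,15],-1],[[0,0,0],[0,0,18],-1],[[0,0,0],[0,0,18],-1]]'
python3 -m jog '[[[0,0,0],[0,0,2],-1],[[0,0,0],[0,0,4],-1],[[0,0,0],[0,0,6],-1],[[0,0,0],[0,0,8],-1],[[0,0,0],[0,0,10],-1],[[0,0,0],[0,0,10],-1]]'
python3 look.py z7
```

```text
t: 8.95
tool_pos: [0.5312, 0.2561, 0.2377]
ee_rot: [-0.0, 1.0, -0.0, -0.0]
ft_force: [0.0, -1.6, -3.2]
grip_width: 0.353
t: 9.45
tool_pos: [0.5313, 0.2562, 0.228]
ee_rot: [-0.0, 1.0, 0.0, 0.0]
ft_force: [-0.3, -0.7, -0.2]
grip_width: 0.352
[0.53123664 0.25622765 0.22804486] [-0.5065752  -0.24875576 -0.62061881] [ 0.01773061 -0.00206878 -0.00386569] 0.3489426189852528
```

View pics/z7.png

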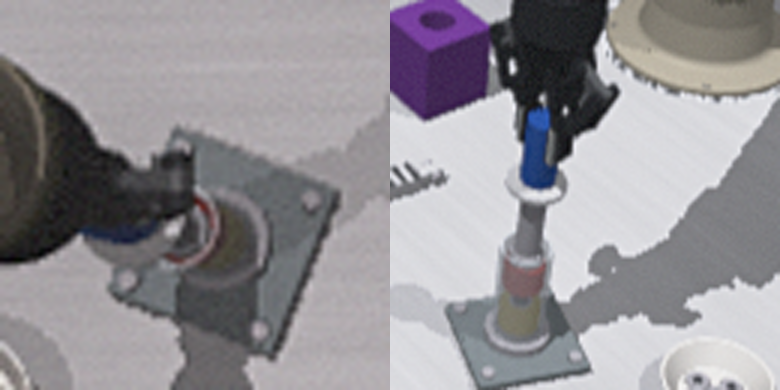

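The foot is inside the tube and touching the red bush. Pushing down now; the bottom is expected at a TCP z of about 0.19.

```bash
python3 -m jog '[[[0,0,0],[0,0,2],-1],[[0,0,0],[0,0,4],-1],[[0,0,0],[0,0,6],-1],[[0,0,0],[0,0,8],-1],[[0,0,0],[0,0,10],-1],[[0,0,0],[0,0,12],-1],[[0,0,0],[0,0,14],-1],[[0,0,0],[0,0,16],-1]]'
python3 -m jog '[[[0,0,0],[0,0,2],-1],[[0,0,0],[0,0,4],-1],[[0,0,0],[0,0,6],-1],[[0,0,0],[0,0,8],-1],[[0,0,0],[0,0,10],-1],[[0,0,0],[0,0,12],-1],[[0,0,0],[0,0,14],-1],[[0,0,0],[0,0,14],-1]]'
python3 look.py z8
```

```text
t: 10.22
tool_pos: [0.5314, 0.2562, 0.2121]
ee_rot: [-0.0, 1.0, 0.0, 0.0]
ft_force: [-0.9, -0.6, 3.1]
grip_width: 0.352
t: 10.88
tool_pos: [0.5315, 0.2562, 0.1985]
ee_rot: [-0.0, 1.0, 0.0, 0.0]
ft_force: [-1.0, -0.7, 4.7]
grip_width: 0.352
[0.53144175 0.25624937 0.19845371] [ 0.20368157 -0.48420094  5.48007427] [-0.15114941  0.07019799  0.02825309] 0.35192219909646405
```

View pics/z8.png

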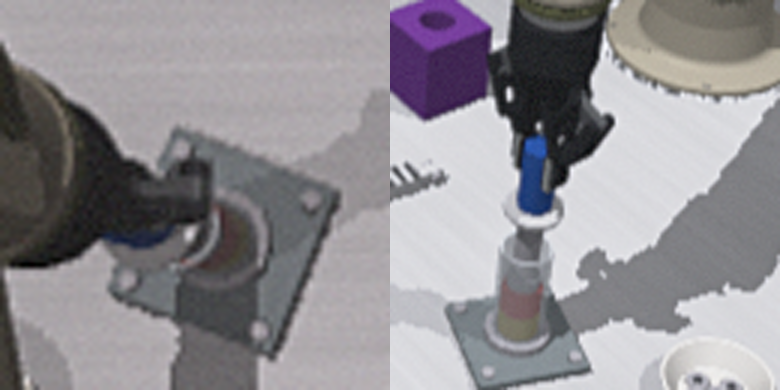

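```bash
python3 -m jog '[[[0,0,0],[0,0,1],-1],[[0,0,0],[0,0,2],-1],[[0,0,0],[0,0,3],-1],[[0,0,0],[0,0,4],-1],[[0,0,0],[0,0,5],-1],[[0,0,0],[0,0,6],-1],[[0,0,0],[0,0,6],-1]]'
python3 -m jog '[[[0,0,0],[0,0,1],-1],[[0,0,0],[0,0,2],-1],[[0,0,0],[0,0,3],-1]]'
```

```text
t: 11.57
tool_pos: [0.5315, 0.2562, 0.1926]
ee_rot: [-0.0, 1.0, 0.0, 0.0]
ft_force: [-0.2, -1.4, 6.3]
grip_width: 0.353
t: 11.82
tool_pos: [0.5316, 0.2562, 0.1898]
ee_rot: [-0.0, 1.0, 0.0, 0.0]
ft_force: [-1.7, -0.2, 8.1]
grip_width: 0.355
```

```bash
python3 -m jog '[[[0,0,0],[0,0,1],-1],[[0,0,0],[0,0,2],-1],[[0,0,0],[0,0,2],-1]]'
python3 -m jog '[[[0,0,0],[0,0,1],-1],[[0,0,0],[0,0,2],-1],[[0,0,0],[0,0,2],-1]]'
python3 look.py z9
```

```text
t: 12.07
tool_pos: [0.5322, 0.2563, 0.1887]
ee_rot: [0.0, 1.0, 0.0, 0.001]
ft_force: [-1.9, -1.2, 17.0]
grip_width: 0.353
t: 12.32
tool_pos: [0.533, 0.2565, 0.1886]
ee_rot: [0.0, 1.0, 0.001, 0.002]
ft_force: [-4.1, -3.7, 32.7]
grip_width: 0.353
[0.53294847 0.25648602 0.18860418] [-3.89309351 -3.6951115  32.77955334] [-1.15939505  1.26882681  0.00430113] 0.35680331256852854
```

View pics/z9.png

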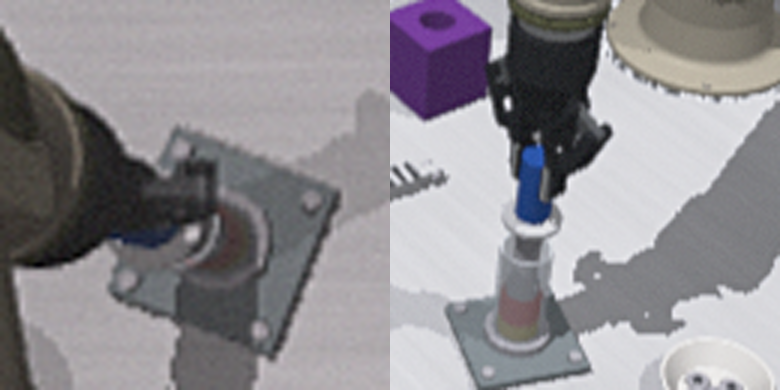

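The rod stopped dead at TCP z 0.1887 (expected 0.1895) with about 36 N of push, so the stack is bottomed. Withdrawing the rod and checking.

```bash
python3 -m jog '[[[0,0,0],[0,0,-4],-1],[[0,0,0],[0,0,-10],-1],[[0,0,0],[0,0,-20],-1],[[0,0,0],[0,0,-32],-1],[[0,0,0],[0,0,-46],-1],[[0,0,0],[0,0,-60],-1],[[0,0,0],[0,0,-75],-1],[[0,0,0],[0,0,-90],-1],[[0,0,0],[0,0,-100],-1],[[0,0,0],[0,0,-106],-1],[[0,0,0],[0,0,-106],-1],[[0,0,0],[0,0,-106],-1]]'
python3 look.py z10
python3 - <<'E'
from h import *
import cv2
s=cv2.imread("pics/z10s.png")
b=cv2.resize(s[225:295,275:345],(560,560),interpolation=cv2.INTER_CUBIC)
p=[.5315,.256]
for z in(.125,.068,.04,.012):
  pts=[]
  for a in np.linspace(0,2*np.pi,25):
    q=(proj("scene",[p[0]+.0195*np.cos(a),p[1]+.0195*np.sin(a),z])-[275,225]+.5)*8;pts.append(q)
  print(z,np.mean(pts,0),np.max(pts,0),np.min(pts,0))
cv2.imwrite("pics/z10z.png",b)
E
```

```text
t: 13.42
tool_pos: [0.5311, 0.2561, 0.2909]
ee_rot: [-0.0, 1.0, -0.0, -0.0]
ft_force: [-0.2, -0.1, -3.7]
grip_width: 0.35
[0.53081589 0.25595273 0.29031605] [ 0.07154268  0.18905635 -2.65110357] [ 0.00283863 -0.01266609  0.04940423] 0.3516397995117297
0.125 [287.57582207  98.13473903] [347.00497502 136.54106958] [231.76042912  58.38526163]
0.068 [272.8264133  218.91363591] [330.66839387 257.67219257] [218.50903376 178.78334049]
0.04 [265.86243844 275.93989657] [322.95538176 314.83891625] [212.25184801 235.65654428]
0.012 [259.07437413 331.525771  ] [315.43741806 370.54575684] [206.15240977 291.10974589]
```

View pics/z10z.png

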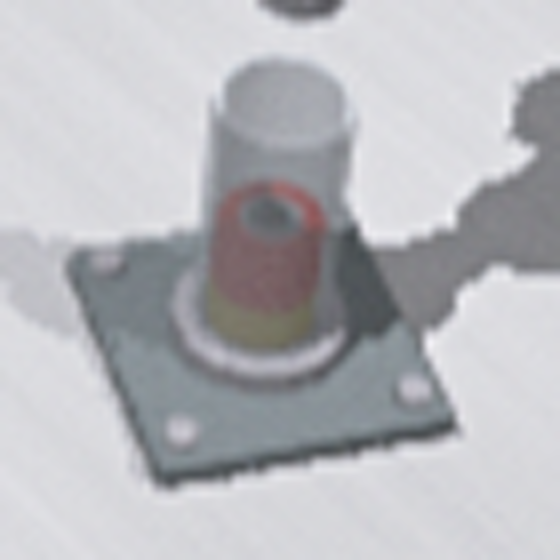

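View pics/z10.png

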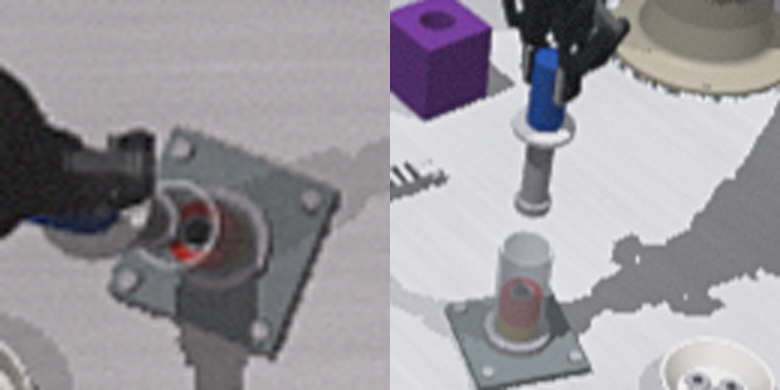

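The red bush's top edge at (270,180) in the zoom is within 2 px of what z = 68 mm predicts. It sits directly on the yellow one on the tube's floor. Carrying the rod back to the holder.

```bash
python3 -m jog '[[[0,0,0],[1,-15,0],-1],[[0,0,0],[2,-40,0],-1],[[0,0,0],[3,-70,0],-1],[[0,0,0],[4,-105,0],-1],[[0,0,0],[5,-140,0],-1],[[0,0,0],[6,-175,0],-1],[[0,0,0],[7,-210,0],-1],[[0,0,0],[8,-245,0],-1],[[0,0,0],[9,-280,0],-1],[[0,0,0],[9,-305,0],-1],[[0,0,0],[9,-325,0],-1],[[0,0,0],[9,-340,0],-1]]'
python3 -m jog '[[[0,0,0],[0,-20,0],-1],[[0,0,0],[0,-45,0],-1],[[0,0,0],[0,-70,0],-1],[[0,0,0],[0,-92,0],-1],[[0,0,0],[0,-108,0],-1],[[0,0,0],[0,-116,20],-1],[[0,0,0],[0,-116,40],-1],[[0,0,0],[0,-116,50],-1],[[0,0,0],[0,-116,50],-1],[[0,0,0],[0,-116,50],-1]]'
python3 look.py z11
python3 - <<'E'
from h import *
import cv2
t=cv2.imread("pics/z11t.png");s=cv2.imread("pics/z11s.png")
a=cv2.resize(t[150:220,300:370],(400,400),interpolation=cv2.INTER_CUBIC)
b=cv2.resize(s[135:205,185:255],(400,400),interpolation=cv2.INTER_CUBIC)
cv2.imwrite("pics/z11z.png",np.hstack([a,b]))
p=[.522,-.2]
for z in(.1,.121,.2):print(z,(proj("scene",[*p,z])-[185,135]+.5)*5.714+[400,0], (proj("top",[*p,z])-[300,150]+.5)*5.714)
E
```

```text
t: 14.52
tool_pos: [0.5214, -0.0868, 0.2907]
ee_rot: [0.001, 1.0, -0.0, -0.001]
ft_force: [0.1, 0.3, -3.7]
grip_width: 0.354
t: 15.35
tool_pos: [0.5221, -0.1995, 0.2409]
ee_rot: [-0.0, 1.0, 0.0, -0.001]
ft_force: [0.1, 0.3, -3.1]
grip_width: 0.352
[ 0.52293204 -0.19961679  0.24209287] [ 0.21061865  0.34789984 -3.11280924] [-0.00100412  0.0129597  -0.00071437] 0.34840864280665157
0.1 [612.17368085 176.01562051] [194.4766614  217.30368919]
0.121 [611.29590188 146.13361382] [204.18715872 213.71040376]
0.2 [607.86204577  29.23572285] [244.94141799 198.62964307]
```

View pics/z11z.png

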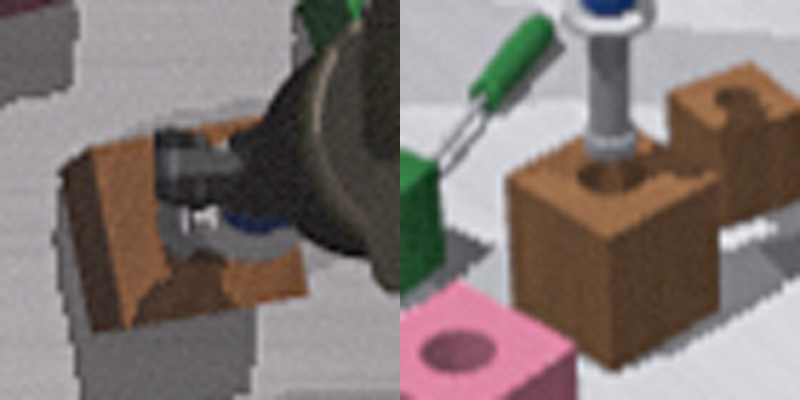

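```bash
python3 -m jog '[[[0,0,0],[0,0,8],-1],[[0,0,0],[0,0,16],-1],[[0,0,0],[0,0,24],-1],[[0,0,0],[0,0,32],-1],[[0,0,0],[0,0,40],-1],[[0,0,0],[0,0,40],-1]]'
python3 -m jog '[[[0,0,0],[0,0,10],-1],[[0,0,0],[0,0,20],-1],[[0,0,0],[0,0,32],-1],[[0,0,0],[0,0,44],-1],[[0,0,0],[0,0,54],-1],[[0,0,0],[0,0,62],-1],[[0,0,0],[0,0,66],-1],[[0,0,0],[0,0,66],-1]]'
```

```text
t: 15.95
tool_pos: [0.5215, -0.1994, 0.1993]
ee_rot: [-0.0, 1.0, 0.0, -0.001]
ft_force: [-0.3, 0.5, -3.4]
grip_width: 0.352
t: 16.62
tool_pos: [0.522, -0.1997, 0.1343]
ee_rot: [-0.0, 1.0, 0.0, -0.001]
ft_force: [0.1, -0.1, -3.3]
grip_width: 0.353
```

```bash
python3 -m jog '[[[0,0,0],[0,0,1],-1],[[0,0,0],[0,0,2],-1],[[0,0,0],[0,0,3],-1],[[0,0,0],[0,0,3],-1]]'
python3 look.py z12
python3 - <<'E'
import cv2,numpy as np
s=cv2.imread("pics/z12s.png")
cv2.imwrite("pics/z12z.png",cv2.resize(s[125:195,185:255],(560,560),interpolation=cv2.INTER_CUBIC))
E
```

```text
t: 16.95
tool_pos: [0.5226, -0.1998, 0.1326]
ee_rot: [-0.0, 1.0, -0.0, 0.0]
ft_force: [-0.9, -0.2, -4.1]
grip_width: 0.349
[ 0.52253837 -0.19984336  0.13259238] [ 0.87329931 -0.6264068  -2.82185582] [ 0.00867649 -0.10523537  0.0088503 ] 0.35304381964023984
```

View pics/z12z.png

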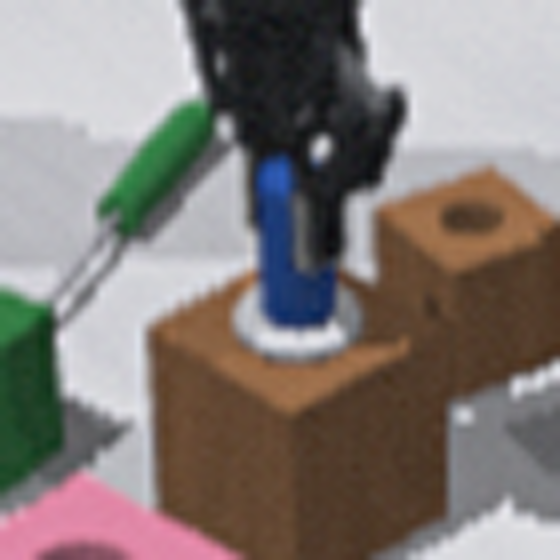

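```bash
python3 -m jog '[[[0,0,0],[0,0,1],-1],[[0,0,0],[0,0,1],-1]]'
python3 -m jog '[[[0,0,0],[0,0,0.5],-1],[[0,0,0],[0,0,1],-1],[[0,0,0],[0,0,1],-1]]'
```

```text
t: 17.22
tool_pos: [0.5226, -0.1999, 0.1314]
ee_rot: [-0.0, 1.0, -0.0, 0.0]
ft_force: [-0.4, -0.5, -2.6]
grip_width: 0.356
t: 17.47
tool_pos: [0.5227, -0.2, 0.1312]
ee_rot: [-0.0, 1.0, -0.0, 0.001]
ft_force: [-0.9, -0.4, 7.5]
grip_width: 0.354
```

The collar is on the block: the force went from −2.6 to +7.5 N at TCP z 0.131, the same height as the grip. Opening and retreating straight up.

```bash
python3 -m jog '[[[0,0,0],[0,0,-0.5],-0.1],[[0,0,0],[0,0,-0.5],0.3],[[0,0,0],[0,0,-0.5],1],[[0,0,0],[0,0,-0.5],1],[[0,0,0],[0,0,-0.5],1],[[0,0,0],[0,0,-0.5],1],[[0,0,0],[0,0,-0.5],1],[[0,0,0],[0,0,-0.5],1]]'
python3 -m jog '[[[0,0,0],[0,0,-10],1],[[0,0,0],[0,0,-30],1],[[0,0,0],[0,0,-55],1],[[0,0,0],[0,0,-85],1],[[0,0,0],[0,0,-115],1],[[0,0,0],[0,0,-145],1],[[0,0,0],[0,0,-165],1],[[0,0,0],[0,40,-165],1],[[0,0,0],[0,80,-165],1],[[0,0,0],[0,110,-165],1],[[0,0,0],[0,130,-165],1],[[0,0,0],[0,130,-165],1]]'
python3 look.py z13
python3 - <<'E'
import cv2,numpy as np
s=cv2.imread("pics/z13s.png");t=cv2.imread("pics/z13t.png")
cv2.imwrite("pics/z13z.png",np.hstack([cv2.resize(i,(400,400),interpolation=cv2.INTER_CUBIC) for i in(t[155:225,300:370],s[125:195,185:255])]))
E
```

```text
t: 18.13
tool_pos: [0.5224, -0.1998, 0.1307]
ee_rot: [-0.0, 1.0, 0.0, -0.0]
ft_force: [0.1, -0.1, -0.0]
grip_width: 0.998
t: 19.13
tool_pos: [0.5223, -0.0648, 0.2967]
ee_rot: [-0.003, 1.0, 0.001, 0.0]
ft_force: [0.2, -0.1, -0.6]
grip_width: 1.003
[ 0.52233394 -0.06922883  0.29653051] [-1.04359382 -0.64753879 -0.61289208] [-0.03390694  0.01761038 -0.00139905] 0.9997930077069785
```

View pics/z13z.png

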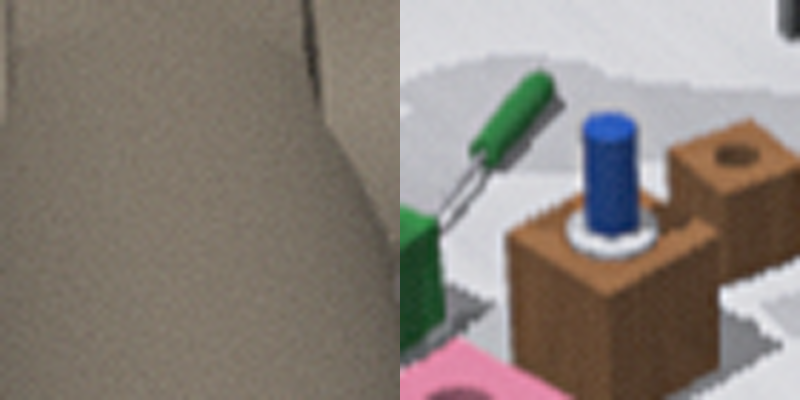

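View pics/z13s.png

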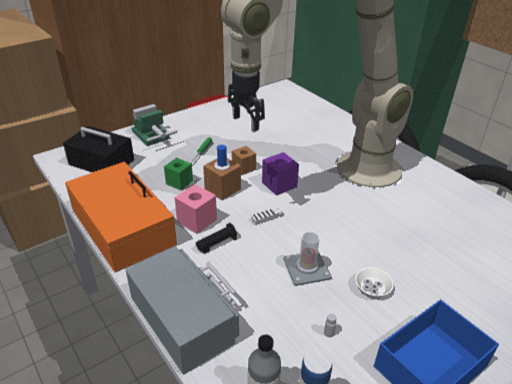

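The rod stands upright with its collar flat on the block, the handle at (222,155) as at the start. The bushes are stacked at the bottom of the tube at (309,255), everything else is where it was, and the gripper is clear. Handing in.

```bash
python3 -m jog '[[[0,0,0],[0,0,0],1],[[0,0,0],[0,0,0],1]]'; python3 -c "
from workcell import env
print(env.finish_job())"
```

```text
t: 19.4
tool_pos: [0.5223, -0.0711, 0.2961]
ee_rot: [0.001, 1.0, -0.0, 0.0]
ft_force: [-0.5, -0.6, -0.4]
grip_width: 1.0
the job is handed in; nothing more can be done
None
```

I pushed the red bush down onto the yellow one and both onto the tube floor using only the rod. I then stood the rod back in the larger wooden holder and handed the job in at about 19.4 s.

- **Bushes:** the push stopped dead at TCP z 0.1887 m (0.1895 expected), with about 36 N of push. With the rod out, the red bush's top showed within about 2 zoomed pixels of the 68 mm height, sitting directly on the yellow one.
- **Rod:** the collar met the block at the same height as when I picked it up, with the force going from −2.6 to +7.5 N. The last scene picture shows it upright, collar flat, gripper open and clear. The arm blocked the overhead camera in that last look, so only the scene camera confirms it.
- **Other things:** they looked unmoved in the last scene picture. I did not measure their positions.
- **Disagreements:** my readings from the two cameras differed by up to 5 mm, so I used the distances between objects, which agreed. The fingertips also looked about 15 to 20 mm higher than the given dimensions, so I re-gripped 12 mm lower before lifting.

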